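Free a loaded bottle tumbler for its balance check

TASK

The bottle tumbler has just been loaded on one side and must be checked for balance. First lower its clear guard sash right down onto the sill, and only then pull the knob of the sprung index plunger straight up, fully back, so that the pin is clear of the index wheel, and hold it there while the rotor swings round and comes to rest with the loaded bottle at the bottom. Finish while still holding the plunger fully back (do not let go, it springs home), and leave the other things on the bench where they stand.

Things in the scene. Friction and masses are not known exactly. Their poses are not given: they have to be found in the camera images.
- tumbler: Bottle tumbler fixed to the bench, 540 mm along its y, 270 mm deep. Origin on the bench under the middle of the rotor cage. Sash side faces its -x; white gear-motor box (185 mm high) at its -y end, bare index wheel and plunger at its +y end. Clear guard round the rotor, roof at 216 mm; sash tracks 18 mm wide, 250 mm high at x -118, y +-129 mm. Shaft along y, 125 mm up.
- sash (a joint): Height of the guard sash above shut, in m: 0 = fully down on the sill, 0.090 = top of travel. It slides straight up and down, is counterbalanced and stays where it is left; about 5 N on the handle moves it.
- sash_handle (a point): Middle of the sash's handle bar: horizontal round steel bar 12 mm thick along the tumbler's y, straight for 100 mm, on two end posts on the sash's top rail (12 mm thick); bar centre 44 mm above that rail, free space before and behind. At the tumbler's x -118 mm, y 0, 246 mm above the bench when the sash is shut; rises with the sash. Axes as the tumbler.
- plunger (a joint): Travel of the index plunger in m: 0 = pin home (8 mm deep in its hole), grows as the knob is pulled straight up, 0.014 = fully back against its stop. The spring pulls home with 7 N at 0, 14 N fully back; no catch keeps it back.
- plunger_knob (a point): On the axis of the black pull knob, 11 mm above its underside: the height to grip. Knob round, upright, 25 mm thick for its lower 21 mm, flaring to a 31 mm rim, 33 mm high. At home 242 mm above the bench, at the tumbler's x 0, y +200 mm. Below it a 20 mm thick guide barrel, 24 mm tall, on a bracket ledge (50 mm along x, 72 mm along y, top 204 mm above the bench). Axes as the tumbler.
- rotor (a joint): Turn of the rotor in rad from its pinned start, about the tumbler's +y: 0 = bottle up and 45 degrees to the rear. With the pin out it swings by its own weight for 2 to 5 s and settles near +2.36 (or whole turns from that), bottle at the bottom. The wheel has eight holes: the pin can drop into one again if let go.
- loaded_bottle (a point): Centre of the bottle clamped in the rotor cage behind the guard: white, black cap, 58 mm thick, 113 mm long, lying along the tumbler's y, 48 mm from the shaft axis; 77 mm above the bench when at the bottom.
- spare_bottle: Loose white bottle with black cap, 58 mm in diameter, 114 mm high, standing in front of the sash. Bystander; origin under its centre.
- wash_bottle: Loose white wash bottle with a bent spout, 66 mm in diameter, 203 mm high, standing beside the index wheel. Bystander; origin under its centre.
- small_jar: Loose amber jar with white cap, 48 mm in diameter, 60 mm high, in front of the index wheel. Bystander; origin under its centre.
- wrench: Loose steel wrench 150 mm long lying flat in front of the tumbler. Bystander; origin under its middle, long axis x.
- beaker: Loose glass beaker, 68 mm in diameter, 95 mm high, on the left. Bystander; origin under its centre.
- dish: Loose steel dish, 110 mm in diameter, 30 mm high, on the right. Bystander; origin under its centre.
- grad_cylinder: Loose glass measuring cylinder, 202 mm high on a 68 mm foot, on the left. Bystander; origin under its centre.

How it is judged:
By the outcome, as a careful person would: the job done as asked, in the order asked, and still so for the second after the job is handed in, while the arm keeps its last pose, push and grip.
It also fails if it takes over 54 s, if anything falls off the work surface, if the arm or the gripper's body presses on something with over 40 N, if the wrist force passes 120 N, or if a joint passes its speed limit or range.

ROBOT

A 6-joint arm with a two-finger parallel gripper is mounted at the origin on the work surface. World frame = base frame: x ahead of the robot, y to its left, z up, the work surface at z = 0. Lengths are in m, angles in rad, forces in N, time in s.
With the tool pointing down it reaches from about 0.325 to 0.775 m from the base axis. Payload 5.5 kg.
Tool frame: the origin (TCP) lies at the very end of the fingers, on their centre line; the grasp point (between the pads) lies 19 mm behind it (r.tcp_to_grasp is the distance from the TCP to the grasp point, in m); z points along the fingers, y is the direction in which the jaws open and shut (so a half turn about z gives the same grasp; the last joint's range is limited). The gripper opens to 85 mm and grips with 20 to 120 N. Pads are 22 mm wide; open, the fingers measure 114 mm over their backs; the gripper's body (76 mm by 85 mm) begins 54 mm behind the grasp point. The pads swing forward as they close: fully open they stand 13 mm farther back than shut.
Start: joints at [-1.216, 0.091, 1.231, -0, 1.82, -0.057], TCP at [0.24, -0.55, 0.231] pointing down, gripper open.
Joint ranges: [-2.87, 2.87], [-0.86, 2.18], [0.17, 2.46], [-1.51, 4.65], [0.06, 2.69], [-2.65, 2.65]. Speed limits (rad/s): [2.57, 2.57, 3.01, 3.14, 3.14, 3.14].

INTERFACE

Orientations are given as [roll, pitch, yaw] about the fixed x, y, z axes, in that order (R = Rz(yaw) Ry(pitch) Rx(roll)).
In Python, from workcell import sensors, vision, job, spotter, r gives the robot as it stands.
- The arm moves only by the tool play_rows, never from a script. Its argument "targets" is a list of rows, each an object with "claw": the gripper's target within -1 to 1 (fully open at 1, half-way at 0, shut at -1); "translation": the shift along the world's x, y, z in m, a list of three; "yaw": the turn about the world's z in degrees. In form: [{"claw": claw, "translation": [tx, ty, tz], "yaw": yaw}, ...]. A call has 1 to 5 rows; each row shifts and turns the commanded pose from where the row before left it; what a row does not reach is not made up. A row lasts 1/10 s, in which the tool goes at most 50 mm and 8.59 degrees, less where a joint would pass 70% of its speed; a pose out of reach is approached as far as the arm can. A call with a gripper value outside its range is refused whole. The fingers move at their own pace and stop on an object; the grip force is fixed at half the most. Time passes only in rows, so rows that do not move let the fingers close. It gives the time, the measured TCP pose, the force and the opening at its end, in the units of the state.
- sensors.read_state(): the state, without advancing time (a new reading comes with each control period).
- vision.capture(name): name is "scene" or "top"; returns a dict with "frame" (480x640x3 uint8, red, green, blue), "depth" (480x640 float32, m along the optical axis (not along the pixel's ray), 0 where there is no reading), "fovy" (degrees; the focal length in pixels is half the picture's height over the tangent of half this angle, whatever the lens; pixels are square), "cx", "cy" (the principal point, pixels), "origin" and "orientation" of the camera in the world. Camera axes: x right, y down, z forward; pixel columns grow to the right and rows downward; lengths in m; the calibration is good to about 2 mm. A picture is of the moment at which its call begins.
- job.sign_off(): hands the job in, once; it reports no verdict.
Trained networks look in the newest picture that a camera, given by its name, has taken for a name from the list of things; names that differ only in an ending like _2 or _b are one class to them, and where a whole thing is asked for, a point or a joint stands for the part that bears it (a point fixed in the world has none). Each returns a list of dicts, best first, with "conf" (0 to 1); they miss things now and then, are a little off and sometimes report something else, mostly with a low value. They report only what shows in the picture. A call takes as long as a camera call.
- spotter.cut_out(camera, target): "mask" (480x640 bool, what is visible of it) and "rect" ([left, top, right, bottom] in pixels, round what is visible of it).
- spotter.pinpoint(camera, target): "centre" ([column, row] in pixels: a listed point, or the origin of a listed thing).
The state is a dict: "time_s": time; "joints": joint angles; "joint_velocities": joint speeds; "tau": joint torques, N m; "position": TCP position; "tool_rot": TCP orientation; "ft_force": force on the tool from outside, world axes, zero at the start; "wrist_torque": the same for the moment, N m; "width": opening from 0.0 (shut) to 1.0 (fully open).
Only numpy, scipy, OpenCV 4.12 (cv2) and the standard library are available. Lean on these libraries where they do the work, as an engineer would, in place of code of your own. Each camera call takes 0.05 s, during which the arm holds its last target.

## Working session

There is one attempt and no reset: what is moved stays moved. The work goes in short steps, Python scripts to look and compute and a tool call to move; the robot and the scene stay as the last step left them, time stands still between calls to the robot, and variables do not carry over. Pictures are saved under pics/ and viewed, and the job is handed in when it is done.

Besides the shell and the picture viewer there is one more tool, called after "Emit:" as name([rows], argument=value, ...), one row to a line, values as JSON. play_rows: Moves the arm, as the interface text tells. Its arguments: {"type":"object","properties":{"targets":{"type":"array","items":{"type":"object","properties":{"claw":{"type":"number"},"translation":{"type":"array","items":{"type":"number"}},"yaw":{"type":"number"}}}}},"required":["targets"]}

```bash
mkdir -p pics; ls; cat > h.py <<'E'
import numpy as np, cv2
from workcell import sensors, vision, job, spotter, r
from scipy.spatial.transform import Rotation as R
def cap(n,fn=None):
    c=vision.capture(n)
    if fn: cv2.imwrite('pics/'+fn,c['frame'][:,:,::-1])
    return c
def Rm(c):
    o=np.array(c['orientation'],float)
    if o.shape==(3,3): return o
    if o.size==4: return R.from_quat(o).as_matrix()
    return R.from_euler('xyz',o).as_matrix()
def ray(c,u,v):
    f=240/np.tan(np.radians(c['fovy'])/2)
    return np.array(c['origin']),Rm(c)@np.array([(u-c['cx'])/f,(v-c['cy'])/f,1.])
def pt(c,u,v,d=None):
    o,k=ray(c,u,v)
    if d is None: d=c['depth'][int(round(v)),int(round(u))]
    return o+k*d
def onz(c,u,v,z):
    o,k=ray(c,u,v); return o+k*(z-o[2])/k[2]
def proj(c,p):
    f=240/np.tan(np.radians(c['fovy'])/2)
    q=Rm(c).T@(np.array(p)-np.array(c['origin'])); return q[0]/q[2]*f+c['cx'],q[1]/q[2]*f+c['cy'],q[2]
E
python3 - <<'E'
from h import *
np.set_printoptions(precision=4,suppress=True)
for n in('scene','top'):
    c=cap(n,n+'0.png'); print(n,c['fovy'],c['cx'],c['cy'],c['origin'],c['orientation'])
    for t in ['tumbler','sash_handle','plunger_knob','loaded_bottle','spare_bottle','wash_bottle','small_jar','wrench','beaker','dish','grad_cylinder']:
        for q in spotter.pinpoint(n,t)[:2]:
            u,v=q['centre']; print(t,round(q['conf'],2),np.round([u,v],1),pt(c,min(u,639),min(v,479)) if 0<=u<640 and 0<=v<480 else '')
print(sensors.read_state())
E
```

```text
pics
scene 55.216169823281305 319.64407435249 239.16368335054315 [ 0.29   -0.4477  1.1967] [-2.7433 -0.0055 -0.4378]
sash_handle 0.95 [306.9 212.5] [ 0.4537 -0.0453  0.3126]
plunger_knob 0.51 [304.7 138. ] [0.5417 0.1636 0.2621]
spare_bottle 0.56 [258.8 251.8] [0.3365 0.0169 0.0625]
wash_bottle 0.78 [304.2 153.3] [0.5372 0.1603 0.203 ]
small_jar 0.54 [245.  206.7] [0.3544 0.176  0.0265]
small_jar 0.23 [395.5 464.4] [ 0.4272 -0.5884  0.005 ]
beaker 0.69 [271.2 116.3] [0.5432 0.4329 0.0296]
dish 0.57 [396.3 459.9] [ 0.4337 -0.5811  0.003 ]
grad_cylinder 0.81 [201.3 142.4] [0.3144 0.4366 0.0243]
grad_cylinder 0.17 [271.7 115. ] [0.5461 0.4354 0.0315]
top 57.191442640741045 316.86728194768256 233.3109342603304 [ 0.3202 -0.0569  1.3507] [-2.9891  0.0245 -1.5967]
tumbler 0.45 [361.5 280.8] [ 0.378  -0.1609  0.0053]
sash_handle 0.88 [316.2 243.2] [ 0.4564 -0.0334  0.3143]
plunger_knob 0.64 [233.9 214.4] [0.5417 0.173  0.2676]
spare_bottle 0.72 [295.4 296.4] [0.335  0.0327 0.1167]
wash_bottle 0.68 [219.6 223.3] [0.5592 0.2611 0.0553]
small_jar 0.5 [247.  286.1] [0.3691 0.1773 0.0632]
wrench 0.74 [361.1 279.9] [ 0.3807 -0.1598  0.0055]
beaker 0.77 [161.4 226.3] [0.5507 0.4275 0.0807]
dish 0.75 [501.3 262.4] [ 0.4222 -0.5868  0.0028]
dish 0.29 [361.8 282.4] [ 0.3732 -0.1617  0.0046]
grad_cylinder 0.97 [165.2 312.6] [0.2982 0.4349 0.0115]
{'time_s': 1.2, 'joints': array([-1.2157,  0.0911,  1.2307,  0.    ,  1.8198, -0.0567]), 'joint_velocities': array([-0.0005, -0.0008,  0.0009,  0.0007, -0.0009,  0.0015]), 'tau': array([ -0.0007, -45.8478, -41.8092,  -0.0003,   0.0007,   0.    ]), 'position': array([ 0.2402, -0.5499,  0.2313]), 'tool_rot': array([ 3.1415, -0.    ,  0.4118]), 'ft_force': array([-0.4058,  0.0271,  0.6855]), 'wrist_torque': array([0.0403, 0.0339, 0.0456]), 'width': 0.9976671629052261}
```

View images.

```bash
python3 - <<'E'
import cv2
a=cv2.imread('pics/scene0.png')[80:320,160:480];b=cv2.imread('pics/top0.png')[130:370,140:460]
cv2.imwrite('pics/sc_crop.png',cv2.resize(a,(800,600),interpolation=2));cv2.imwrite('pics/tp_crop.png',cv2.resize(b,(800,600),interpolation=2))
E
```

```text
(no output)
```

View pics/sc_crop.png

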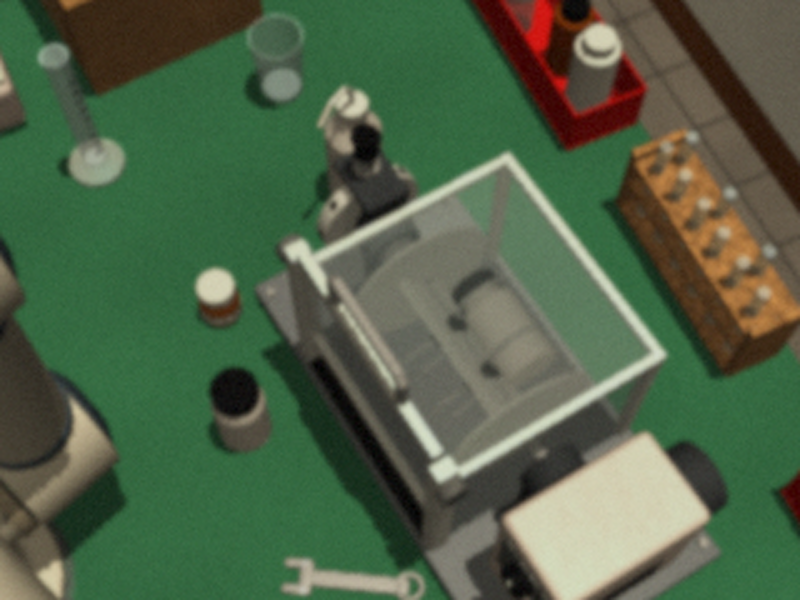

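View pics/tp_crop.png

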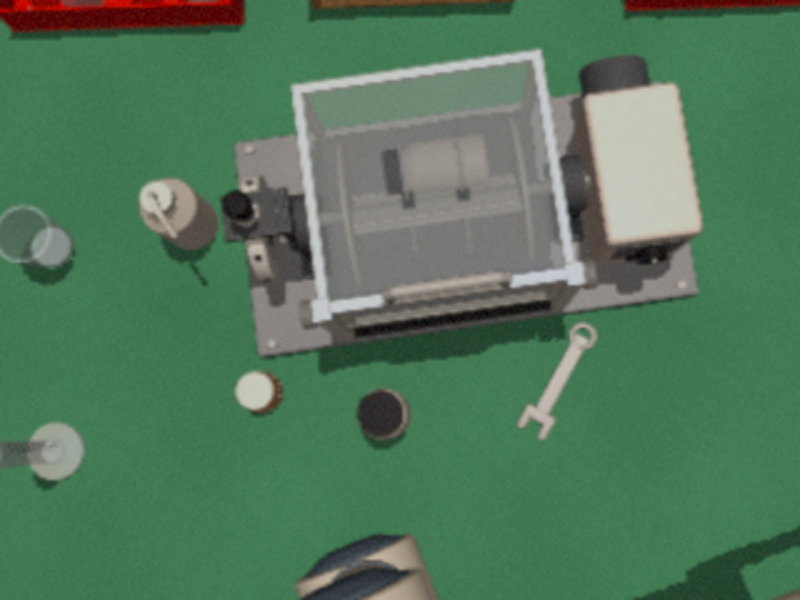

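```bash
python3 - <<'E'
from h import *
np.set_printoptions(precision=4,suppress=True)
pts={}
for n in('scene','top'):
    c=cap(n)
    vv,uu=np.mgrid[0:480,0:640]
    f=240/np.tan(np.radians(c['fovy'])/2)
    d=c['depth']; P=np.stack([(uu-c['cx'])/f*d,(vv-c['cy'])/f*d,d],-1)@Rm(c).T+np.array(c['origin'])
    x,y,z=P[...,0],P[...,1],P[...,2]
    near=(d>0)&(abs(x-.455)<.08)&(abs(y+.04)<.12)
    m=near&(z>.285)&(z<.35)
    Q=P[m]; cen=np.median(Q,0); u,s,vt=np.linalg.svd((Q-Q.mean(0))[:,:2]); t=(Q-Q.mean(0))[:,:2]@vt[0]
    print(n,'bar',len(Q),Q.mean(0),vt[0],np.degrees(np.arctan2(-vt[0][0]*np.sign(vt[0][1]),abs(vt[0][1]))),t.min(),t.max(),np.percentile(Q[:,2],[5,50,95]))
    m=(d>0)&(np.hypot(x-.542,y-.168)<.04)&(z>.235)
    Q=P[m];print('knob',len(Q),Q.mean(0),Q.min(0),Q.max(0),np.percentile(Q[:,2],[5,50,95]))
    rail=near&(z>.25)&(z<.285); Q=P[rail]; print('rail',len(Q),Q.mean(0),np.percentile(Q[:,2],[5,25,50,75,95]))
    for t in('sash','plunger','rotor','wash_bottle'):
        for q in spotter.cut_out(n,t)[:1]:
            Q=P[q['mask']&(d>0)]; print(t,q['conf'],q['rect'],np.percentile(Q,[2,50,98],axis=0).tolist())
# triangulate
cs={n:cap(n) for n in('scene','top')}
for t in('sash_handle','plunger_knob','loaded_bottle'):
    A=np.zeros((3,3));b=np.zeros(3)
    for n in cs:
        q=spotter.pinpoint(n,t)
        if not q: print(t,n,'none');continue
        o,k=ray(cs[n],*q[0]['centre']);k/=np.linalg.norm(k);M=np.eye(3)-np.outer(k,k);A+=M;b+=M@o
        print(n,t,onz(cs[n],*q[0]['centre'],{'plunger_knob':.242}.get(t,.306)))
    print(t,np.linalg.lstsq(A,b,rcond=None)[0])
E
```

```text
scene bar 314 [ 0.4546 -0.0437  0.3075] [ 0.1177 -0.993 ] 6.761893921083748 -0.0674931408786066 0.05810523540330057 [0.2952 0.3088 0.3124]
knob 142 [0.5474 0.1707 0.2563] [0.5341 0.1591 0.2352] [0.5642 0.1879 0.2678] [0.2376 0.2603 0.2646]
rail 541 [ 0.4542 -0.0456  0.2606] [0.2527 0.2586 0.2605 0.262  0.2675]
sash 0.89 [279.3, 184.7, 337.9, 281.5] [[0.438102620045009, -0.14803518272094707, 0.09561247530439743], [0.4533136280058611, -0.04141389611282975, 0.21488008430965244], [0.4669425526883849, 0.07181822709675242, 0.31142729211145553]]
plunger 0.59 [300.5, 128.0, 311.6, 143.9] [[0.5352565915575548, 0.16115572806472617, 0.2309717299261259], [0.5465426879483484, 0.16839446370935135, 0.2597215924095136], [0.5611497277982128, 0.18433112990246342, 0.2653418319063761]]
rotor 0.78 [284.0, 147.4, 326.5, 180.7] [[0.49035670086619676, 0.13398543196211554, -0.0009619301228357413], [0.5175778388070706, 0.1644823353802713, 0.1491199465165799], [0.6059343268835348, 0.2705241007314982, 0.20286318982123525]]
wash_bottle 0.74 [290.7, 116.1, 312.1, 157.4] [[0.5305575246239201, 0.19919619375944106, 
[... 1041 characters left out ...]
057688663, 0.1682601583136877, 0.15715834682266683], [0.6074678177120573, 0.2020990707801988, 0.20135716723193825]]
wash_bottle 0.79 [195.0, 204.4, 226.6, 231.5] [[0.5429306441608134, 0.2517967866288485, 3.482080652139175e-05], [0.5706226961593033, 0.27007925924709714, 0.12136002924032496], [0.6297053091385465, 0.33701563189006306, 0.20339178328884353]]
scene sash_handle [ 0.4547 -0.0342  0.306 ]
top sash_handle [ 0.456  -0.0346  0.306 ]
sash_handle [ 0.4553 -0.0346  0.3067]
scene plunger_knob [0.5527 0.1758 0.242 ]
top plunger_knob [0.5515 0.182  0.242 ]
plunger_knob [0.5554 0.1849 0.2281]
scene loaded_bottle [0.3436 0.0346 0.306 ]
loaded_bottle top none
loaded_bottle [0.356  0.1459 0.1004]
```

Emit:
play_rows([
  {"claw": -1,"translation": [0,0,0.045],"yaw": 8},
  {"claw": -1,"translation": [0,0,0.045],"yaw": 8},
  {"claw": -1,"translation": [0.015,0.03,0.03],"yaw": 8},
  {"claw": -1,"translation": [0.017,0.045,0],"yaw": 8},
  {"claw": -1,"translation": [0.017,0.045,0],"yaw": 8},
])

```text
time_s: 2.6
position: [0.2895, -0.4291, 0.3526]
tool_rot: [3.139, 0.001, 1.114]
ft_force: [1.1, 0.6, -0.9]
width: 0.147
```

Emit:
play_rows([
  {"claw": -1,"translation": [0.018,0.044,0],"yaw": 8},
  {"claw": -1,"translation": [0.018,0.044,0],"yaw": 8},
  {"claw": -1,"translation": [0.018,0.044,0],"yaw": 8},
  {"claw": -1,"translation": [0.018,0.044,0],"yaw": 8},
  {"claw": -1,"translation": [0.018,0.044,0],"yaw": 1},
])

```text
time_s: 3.1
position: [0.3794, -0.208, 0.3515]
tool_rot: [3.141, 0.001, 1.69]
ft_force: [0.4, -0.1, 0.2]
width: 0.004
```

Emit:
play_rows([
  {"claw": -1,"translation": [0.018,0.044,0],"yaw": 0},
  {"claw": -1,"translation": [0.018,0.044,0],"yaw": 0},
  {"claw": -1,"translation": [0.018,0.044,0],"yaw": 0},
  {"claw": -1,"translation": [0.018,0.04,0],"yaw": 0},
  {"claw": -1,"translation": [0,0,0],"yaw": 0},
])

```text
time_s: 3.6
position: [0.4522, -0.0334, 0.3508]
tool_rot: [-3.142, -0.002, 1.693]
ft_force: [0.7, 0.1, -0.1]
width: 0.003
```

Emit:
play_rows([
  {"claw": -1,"translation": [0.003,-0.004,-0.015],"yaw": 0},
  {"claw": -1,"translation": [0,0,-0.015],"yaw": 0},
  {"claw": -1,"translation": [0,0,-0.01],"yaw": 0},
  {"claw": -1,"translation": [0,0,-0.01],"yaw": 0},
  {"claw": -1,"translation": [0,0,-0.01],"yaw": 0},
])

```text
time_s: 4.1
position: [0.4541, -0.0422, 0.2922]
tool_rot: [3.139, 0.001, 1.685]
ft_force: [-0.9, 0.5, 5.1]
width: 0.001
```

Pushing on the bar at 5 N, as expected.

Emit:
play_rows([
  {"claw": -1,"translation": [0,0,-0.01],"yaw": 0},
  {"claw": -1,"translation": [0,0,-0.01],"yaw": 0},
  {"claw": -1,"translation": [0,0,-0.008],"yaw": 0},
  {"claw": -1,"translation": [0,0,-0.006],"yaw": 0},
  {"claw": -1,"translation": [0,0,0],"yaw": 0},
])

```text
time_s: 4.6
position: [0.454, -0.0421, 0.2566]
tool_rot: [-3.141, 0.0, 1.685]
ft_force: [-0.3, -0.2, -0.3]
width: -0.003
```

Emit:
play_rows([
  {"claw": -1,"translation": [0,0,-0.002],"yaw": 0},
  {"claw": -1,"translation": [0,0,-0.002],"yaw": 0},
])

```text
time_s: 4.8
position: [0.4541, -0.042, 0.2537]
tool_rot: [3.141, 0.0, 1.686]
ft_force: [-1.1, 0.0, 4.1]
width: -0.0
```

Emit:
play_rows([
  {"claw": -1,"translation": [0,0,-0.002],"yaw": 0},
  {"claw": -1,"translation": [0,0,-0.002],"yaw": 0},
])

```text
time_s: 5.0
position: [0.4543, -0.042, 0.2516]
tool_rot: [3.139, 0.001, 1.686]
ft_force: [-4.0, -0.1, 19.3]
width: -0.0
```

Emit:
play_rows([
  {"claw": -1,"translation": [0,0,-0.001],"yaw": 0},
  {"claw": -1,"translation": [0,0,0],"yaw": 0},
])

```text
time_s: 5.2
position: [0.4543, -0.042, 0.2516]
tool_rot: [3.137, 0.002, 1.686]
ft_force: [-4.6, -0.5, 16.1]
width: 0.004
```

Emit:
play_rows([
  {"claw": -1,"translation": [0,0,0.03],"yaw": 0},
  {"claw": -1,"translation": [0,0,0.045],"yaw": 0},
  {"claw": 1,"translation": [0.015,0.035,0],"yaw": 0},
  {"claw": 1,"translation": [0.016,0.036,0],"yaw": 0},
  {"claw": 1,"translation": [0.016,0.036,0],"yaw": 0},
])

```text
time_s: 5.7
position: [0.5018, 0.0663, 0.323]
tool_rot: [3.141, -0.0, 1.685]
ft_force: [-0.5, -1.1, -0.1]
width: 0.508
```

Emit:
play_rows([
  {"claw": 1,"translation": [0.016,0.036,0],"yaw": 0},
  {"claw": 1,"translation": [0.016,0.036,0],"yaw": 0},
  {"claw": 1,"translation": [0.016,0.036,0],"yaw": 0},
  {"claw": 1,"translation": [0,0,0],"yaw": 0},
])

```text
time_s: 6.1
position: [0.55, 0.1772, 0.3198]
tool_rot: [-3.137, -0.001, 1.691]
ft_force: [0.5, -0.4, -0.2]
width: 1.003
```

```bash
python3 - <<'E'
from h import *
np.set_printoptions(precision=4,suppress=True)
print(sensors.read_state()['position'],sensors.read_state()['tool_rot'])
for n in('scene','top'):
    c=cap(n,n+'1.png')
    vv,uu=np.mgrid[0:480,0:640]
    f=240/np.tan(np.radians(c['fovy'])/2)
    d=c['depth']; P=np.stack([(uu-c['cx'])/f*d,(vv-c['cy'])/f*d,d],-1)@Rm(c).T+np.array(c['origin'])
    x,y,z=P[...,0],P[...,1],P[...,2]
    m=(d>0)&(abs(x-.454)<.03)&(abs(y+.04)<.07)&(z>.225)
    Q=P[m];print(n,len(Q),Q.mean(0),np.percentile(Q[:,2],[5,50,95]))
    cv2.imwrite('pics/z%s1.png'%n,cv2.resize(c['frame'][80:320,180:500,::-1],(800,600),interpolation=2))
E
```

```text
[0.55   0.1772 0.3198] [-3.1372 -0.0009  1.6907]
scene 276 [ 0.4548 -0.0437  0.2473] [0.2364 0.2482 0.2525]
top 237 [ 0.4555 -0.0373  0.2513] [0.2441 0.2521 0.2558]
```

View pics/zscene1.png

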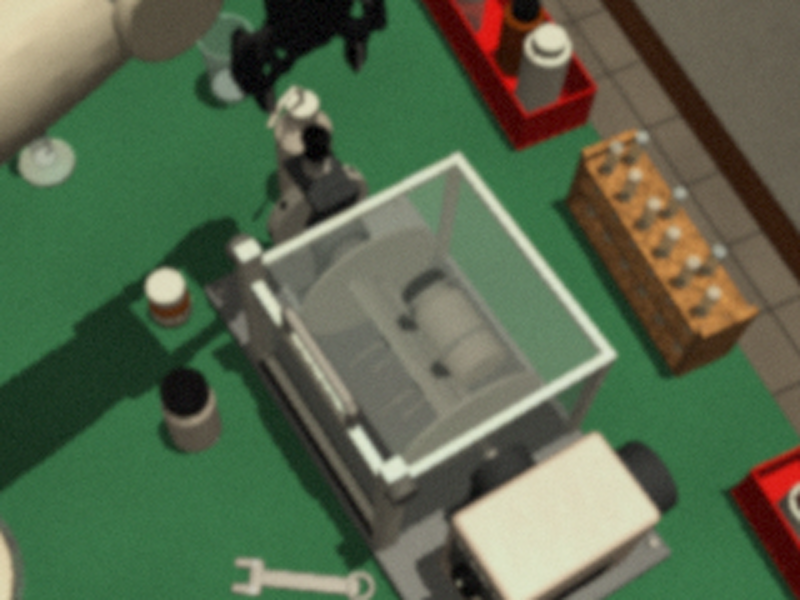

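View pics/ztop1.png

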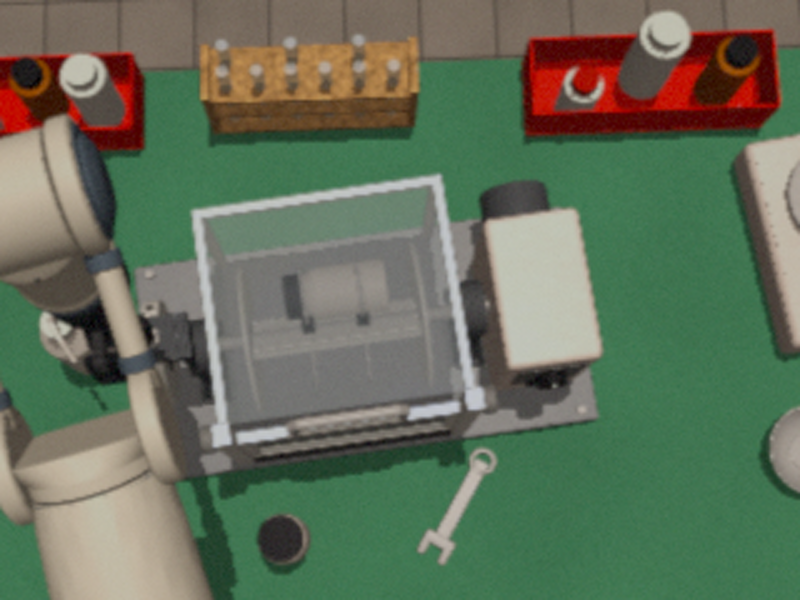

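Emit:
play_rows([
  {"claw": 1,"translation": [-0.0005,-0.003,-0.03],"yaw": 0},
  {"claw": 1,"translation": [0,0,-0.03],"yaw": 0},
  {"claw": 1,"translation": [0,0,-0.025],"yaw": 0},
  {"claw": 1,"translation": [0,0,-0.014],"yaw": 0},
  {"claw": 1,"translation": [0,0,0],"yaw": 0},
])

```text
time_s: 6.7
position: [0.5477, 0.169, 0.2221]
tool_rot: [-3.138, 0.001, 1.685]
ft_force: [-0.1, 0.0, -0.4]
width: 0.999
```

Emit:
play_rows([
  {"claw": -1,"translation": [0,0,0],"yaw": 0},
  {"claw": -1,"translation": [0,0,0],"yaw": 0},
  {"claw": -1,"translation": [0,0,0],"yaw": 0},
  {"claw": -1,"translation": [0,0,0],"yaw": 0},
  {"claw": -1,"translation": [0,0,0],"yaw": 0},
])

```text
time_s: 7.2
position: [0.552, 0.1706, 0.2267]
tool_rot: [3.131, -0.001, 1.685]
ft_force: [12.5, 1.4, 1.9]
width: 0.327
```

Emit:
play_rows([
  {"claw": -1,"translation": [0,0,0],"yaw": 0},
  {"claw": -1,"translation": [0,0,0],"yaw": 0},
])

```text
time_s: 7.4
position: [0.552, 0.1706, 0.2267]
tool_rot: [3.131, -0.001, 1.685]
ft_force: [11.4, 2.2, 2.4]
width: 0.331
```

```bash
python3 - <<'E'
from h import *
c=cap('scene','scene2.png')
cv2.imwrite('pics/zs2.png',cv2.resize(c['frame'][70:220,200:400,::-1],(800,600),interpolation=2))
s=sensors.read_state();print(s['position'],s['tool_rot'],s['ft_force'],s['wrist_torque'],s['width'])
E
```

```text
[0.55196727 0.17058172 0.22671492] [ 3.13125046e+00 -7.34667918e-04  1.68544744e+00] [11.94230575  2.22197571  2.36124946] [ 0.28664919 -1.72441182 -0.04948901] 0.3328995864553898
```

View pics/zs2.png

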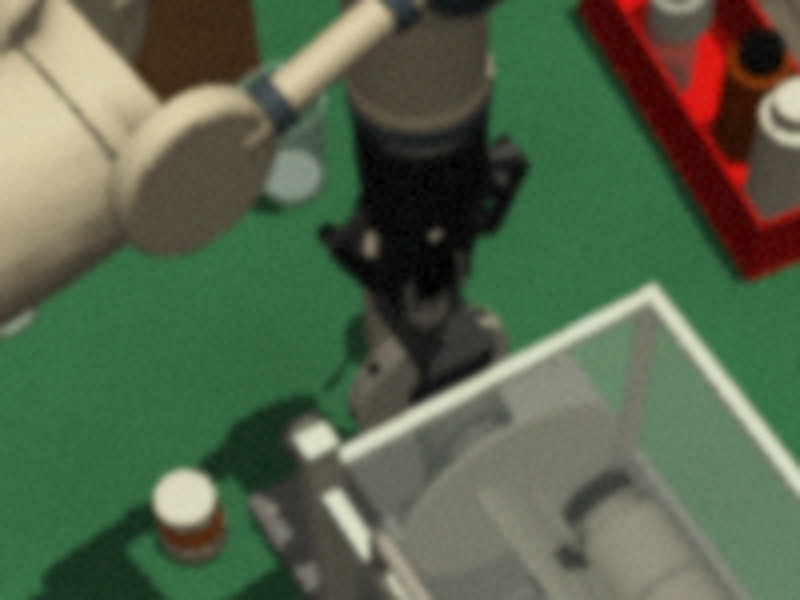

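Emit:
play_rows([
  {"claw": 0,"translation": [0,0,0],"yaw": 0},
  {"claw": 0,"translation": [0,0,0],"yaw": 0},
  {"claw": 0,"translation": [0,0,0],"yaw": 0},
])

```text
time_s: 7.75
position: [0.5485, 0.1702, 0.2243]
tool_rot: [-3.141, 0.0, 1.686]
ft_force: [0.6, 0.3, -0.2]
width: 0.502
```

Emit:
play_rows([
  {"claw": 0,"translation": [0.0035,0.004,-0.004],"yaw": 0},
  {"claw": -0.2,"translation": [0,0,0],"yaw": 0},
  {"claw": -0.2,"translation": [0,0,0],"yaw": 0},
])

```text
time_s: 8.05
position: [0.552, 0.1743, 0.2197]
tool_rot: [-3.141, 0.0, 1.686]
ft_force: [-0.6, -0.2, 0.2]
width: 0.398
```

Emit:
play_rows([
  {"claw": -1,"translation": [0,0,0],"yaw": 0},
  {"claw": -1,"translation": [0,0,0],"yaw": 0},
  {"claw": -1,"translation": [0,0,0],"yaw": 0},
  {"claw": -1,"translation": [0,0,0],"yaw": 0},
])

```text
time_s: 8.45
position: [0.5517, 0.1742, 0.2202]
tool_rot: [-3.14, -0.0, 1.686]
ft_force: [-5.4, 0.3, 0.5]
width: 0.319
```

Emit:
play_rows([
  {"claw": -1,"translation": [-0.001,0,0.005],"yaw": 0},
  {"claw": -1,"translation": [0,0,0.004],"yaw": 0},
  {"claw": -1,"translation": [0,0,0],"yaw": 0},
])

```text
time_s: 8.75
position: [0.5515, 0.1742, 0.2287]
tool_rot: [-3.141, 0.0, 1.686]
ft_force: [1.9, 1.3, -5.6]
width: 0.319
```

Emit:
play_rows([
  {"claw": -1,"translation": [0,0,0.003],"yaw": 0},
  {"claw": -1,"translation": [0,0,0.002],"yaw": 0},
  {"claw": -1,"translation": [0,0,0],"yaw": 0},
])

```text
time_s: 9.05
position: [0.5515, 0.1741, 0.233]
tool_rot: [-3.141, 0.0, 1.686]
ft_force: [6.4, 2.4, -14.5]
width: 0.32
```

Emit:
play_rows([
  {"claw": -1,"translation": [0,0,0.002],"yaw": 0},
  {"claw": -1,"translation": [0,0,0.001],"yaw": 0},
  {"claw": -1,"translation": [0,0,0],"yaw": 0},
])

```text
time_s: 9.35
position: [0.5514, 0.1741, 0.2345]
tool_rot: [-3.139, 0.0, 1.686]
ft_force: [5.9, 2.8, -17.1]
width: 0.318
```

Emit:
play_rows([
  {"claw": -1,"translation": [0,0,0.002],"yaw": 0},
  {"claw": -1,"translation": [0,0,0],"yaw": 0},
  {"claw": -1,"translation": [0,0,0],"yaw": 0},
])

```text
time_s: 9.65
position: [0.5513, 0.1741, 0.2346]
tool_rot: [-3.137, 0.001, 1.686]
ft_force: [8.1, 2.3, -23.2]
width: 0.32
```

```bash
python3 - <<'E'
from h import *
c=cap('scene','scene3.png')
cv2.imwrite('pics/zs3.png',cv2.resize(c['frame'][80:230,200:400,::-1],(800,600),interpolation=2))
s=sensors.read_state();print(s['time_s'],s['position'],s['ft_force'],s['width'])
E
```

```text
9.7 [0.55131268 0.17408257 0.23455465] [  8.94594761   2.84786467 -23.51874546] 0.3161195445254673
```

View pics/zs3.png

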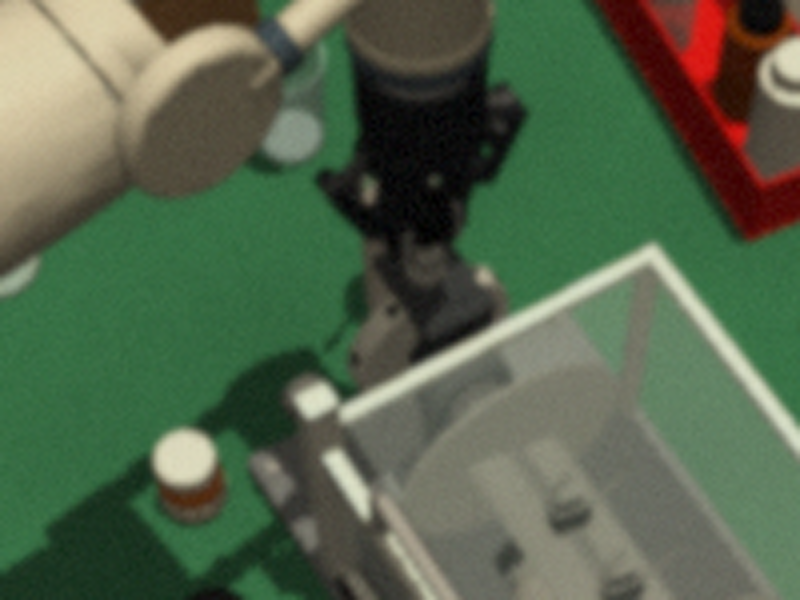

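```bash
python3 - <<'E'
from h import *
p=None
for i in range(150):
    c=vision.capture('top')
    if i%10==0:
        g=cv2.GaussianBlur(c['frame'],(5,5),0)[170:310,200:380].astype(float)
        s=sensors.read_state()
        if p is not None: print(round(s['time_s'],2),round(np.percentile(abs(g-p),99.5),1),s['position'].round(4)[2],s['ft_force'].round(1),round(s['width'],3))
        p=g
c=cap('scene');a=c['frame'][80:320,180:420,::-1]
d=cap('top');b=d['frame'][110:350,180:420,::-1]
cv2.imwrite('pics/fin.png',cv2.resize(np.hstack([a,b]),(800,400),interpolation=2))
for n in('scene','top'):
  c={'scene':c,'top':d}[n]
  for t in ['spare_bottle','small_jar','wrench','beaker','dish','grad_cylinder','wash_bottle','sash_handle','loaded_bottle']:
    for q in spotter.pinpoint(n,t)[:1]: print(n,t,round(q['conf'],2),np.round(q['centre'],1))
E
```

```text
10.25 6.0 0.2346 [  7.8   2.4 -24.2] 0.318
10.75 4.0 0.2346 [  8.8   2.6 -22.8] 0.319
11.25 2.0 0.2346 [  9.    2.4 -23.6] 0.32
11.75 2.0 0.2346 [  8.8   2.8 -24. ] 0.32
12.25 3.0 0.2346 [  7.6   2.3 -23.6] 0.319
12.75 3.0 0.2346 [  8.1   2.9 -22.5] 0.324
13.25 3.0 0.2346 [  8.3   2.9 -23.3] 0.32
13.75 3.0 0.2345 [  8.4   3.  -23.3] 0.323
14.25 3.0 0.2346 [  8.1   3.3 -22.9] 0.322
14.75 3.0 0.2346 [  8.2   3.1 -24. ] 0.32
15.25 2.0 0.2346 [  7.4   3.7 -22.6] 0.324
15.75 2.0 0.2345 [  8.    2.1 -23.6] 0.321
16.25 2.0 0.2346 [  8.    3.  -23.1] 0.323
16.75 3.0 0.2346 [  8.5   2.6 -24. ] 0.32
scene spare_bottle 0.8 [257.9 251.4]
scene small_jar 0.7 [244.8 205.9]
scene wrench 0.76 [302.4 313. ]
scene beaker 0.75 [273.9 112.7]
scene dish 0.84 [397.2 464.4]
scene grad_cylinder 0.55 [198.6 144.4]
scene wash_bottle 0.52 [301.4 154.7]
scene sash_handle 0.8 [306.  220.1]
top spare_bottle 0.73 [297.9 298.6]
top wrench 0.74 [297.4 296.3]
top beaker 0.97 [164.4 228.4]
top dish 0.56 [503.2 260.5]
top grad_cylinder 0.58 [165.4 310.2]
top wash_bottle 0.81 [218.7 220.1]
top sash_handle 0.73 [297.3 295.8]
```

View pics/fin.png

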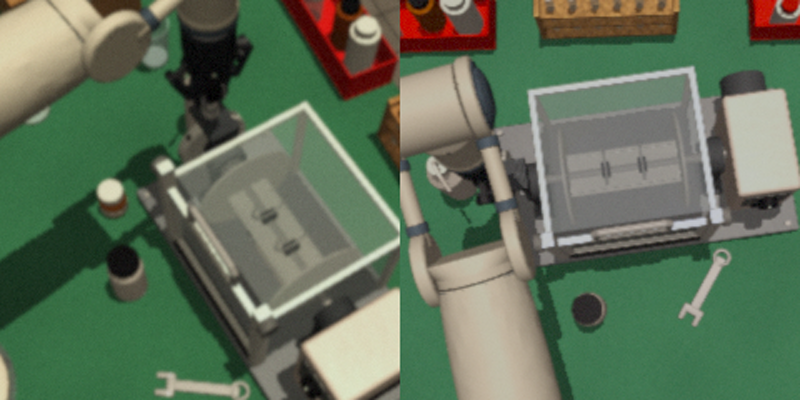

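```bash
python3 - <<'E'
from h import *
s=sensors.read_state();print(s['time_s'],s['position'],s['ft_force'],s['width']); print(job.sign_off())
E
```

```text
18.2 [0.5513157  0.17408976 0.2345638 ] [  8.28151097   2.29479003 -23.74341465] 0.3187354524517077
the job is handed in; nothing more can be done
None
```

I lowered the sash onto the sill, then pulled the index plunger fully back. I held it there while the rotor swung round and settled, and handed the job in at 18.2 s with the grip still on.

- **Sash:** I pushed the handle down with closed fingers. It stopped hard with the fingertips 251.6 mm above the bench (252 mm is shut), and the camera depth afterwards agreed.
- **Plunger:** My first grip caught the knob's flare and pressed about 12 N sideways, so I let go, centred about 4 mm over and gripped lower. The knob then rose 14.4 mm. The pull grew to about 23.5 N with no further movement, so it is against its stop. It held there steadily for about 8.5 s. A side force of about 8 N on the knob remained.
- **Rotor:** The pictures stopped changing after about 11 s. The cage's mounting plate now faces up and the bottle is out of sight underneath it. I took the bottle to be at the bottom from that; it could not be seen directly.
- **Other things:** In the scene camera the pieces with a before-and-after reading are within a few pixels of where they started. In the top view, the last detections for the wrench and sash handle were plainly wrong (they landed on the spare bottle). The small jar was not found there either. The final pictures show the wrench in its place.

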